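# Lock the stubby mallet into the keyed bearing-ring holder

### The arm

A 6-joint arm with a two-finger parallel gripper is mounted at the origin on the work surface. World frame = base frame: x ahead of the robot, y to its left, z up, the work surface at z = 0. Lengths are in mm, angles in degrees, forces in N, time in s.
With the tool pointing down it reaches from about 350 to 850 mm from the base axis. Payload 8.1 kg.
Tool frame: the origin (TCP) lies on the centre line of the jaws, within the pads' length; the fingertips stand 19 mm ahead of it and the grasp point (between the pads) is the TCP; z points along the fingers, y is the line along which they close (so a half turn about z gives the same grasp; the last joint's range is limited). The gripper opens to 85 mm and grips with 20 to 120 N. Pads are 22 mm wide; open, the fingers measure 114 mm over their backs; the gripper's body (76 mm by 85 mm) begins 54 mm behind the grasp point. The pads swing forward as they close: fully open they stand 13 mm farther back than shut.
Start: joints at [-69.809, 7.471, 85.268, -0, 87.261, -4.893], TCP at [254.389, -543.408, 250.292] pointing down, gripper open.
Joint ranges: [-169.43, 169.43], [-51.17, 129.36], [1.28, 143.12], [-76.62, 256.62], [0, 156.53], [-152.29, 152.29]. Speed limits (degrees/s): [136.94, 136.94, 159.86, 180, 180, 180].

### API

Orientations are given as [roll, pitch, yaw] about the fixed x, y, z axes, in that order (R = Rz(yaw) Ry(pitch) Rx(roll)).
In Python, from bench import r gives the robot as it stands. The module is installed in compiled form; this text tells all that it offers.
- The arm moves only by the tool servo_tool, never from a script. Its arguments are lists of equal length, an entry for each row: "fingers": the finger opening in m, from 0 to 0.0854; "linear": the shift along the tool's x, y, z in m, a list of three; "rotation": the turn, a rotation vector about the tool's x, y, z in degrees, a list of three. A call has 1 to 10 rows; each row is the pose to reach, as a shift and turn from the pose commanded when the call began, along the tool's axes at that moment; what a row does not reach only later rows make up. A row lasts 1/10 s, in which the tool goes at most 50 mm and 8.59 degrees, less where a joint would pass 70% of its speed; a pose out of reach is approached as far as the arm can. A call with a gripper value outside its range is refused whole. The fingers move at their own pace and stop on an object; "force" is the grip in N (left out, the last holds). Time passes only in rows, so rows that repeat a pose let the fingers close. It gives the time, the measured TCP pose, the force, the opening and the grip force at its end, in the units of the state.
- r.sense(): the state, without advancing time (a new reading comes with each control period).
- r.snapshot(name): name is "side" or "top"; returns a dict with "frame" (480x640x3 uint8, red, green, blue), "fx", "fy", "cx", "cy" (pixels), "camera_from_world" (4x4, takes a point from world to camera coordinates). Camera axes: x right, y up, looking along -z (the intrinsics and any distortion apply to the point x, -y, -z); pixel columns grow to the right and rows downward; lengths in mm; the calibration is good to about 2 mm. A picture is of the moment at which its call begins. There is no depth.
- r.hand_in(): hands the job in; it is judged then, once.
The state is a dict: "time": time; "joint_pos": joint angles; "qd": joint speeds; "joint_efforts": joint torques, N m; "tool_pos": TCP position; "tcp_rot": TCP orientation; "ft_force": force on the tool from outside, world axes, zero at the start; "wrist_torque": the same for the moment, N m; "finger_gap": finger opening in mm; "grip_force": force on a finger pad.
Only numpy, scipy, OpenCV 4.12 (cv2) and the standard library are available. Lean on these libraries where they do the work, as an engineer would, in place of code of your own. Each camera call takes 0.05 s, during which the arm holds its last target. There are 200 camera calls.

### The job

The saw's vibration shakes the stubby mallet off its open wooden rack: lift it out and lower it handle-first down through the slotted bearing ring on the grey stand. Bearing down only lightly, turn it until the cross pin under its head drops into the ring's slots and the head sits fully home, flush on the ring and upright, then let go of it. Do not drop it or force it, and leave the other things on the counter where they are.

Things in the scene. Friction and masses are not known exactly. Their poses are not given: they have to be found in the camera images.
- mallet: Stubby grey rubber mallet, about 0.42 kg, handle down in the rack. Origin: on the handle's axis at the head's flat underside; z up along the handle, x along the cross pin, y along the head's length. Head: middle block 50 (x) x 50 (y) x 48 high, flat sides, to grip across x, from above, 26 above the origin; 88 long in y with its round faces. A half turn about z looks and works the same.
- handle_tip (a point): Lower end of the handle, 120 below the mallet's origin on its axis. The handle is round, 24 in diameter, its last 10 tapered to 12.
- cross_pin (a point): Middle of the mallet's steel cross pin, 5 below the mallet's origin. The pin is 8 in diameter and 56 long along the mallet's x (its underside 9 below the head's).
- rack: Slotted wooden rack, fixed, 190 (x) x 120 (y) x 150 high: two level bars along x, tops at 150, with a 36 wide gap between them. The mallet's head rests on both bars, handle and cross pin down in the gap. Nothing stands above the bars. Origin: on the counter under the middle of the gap.
- stand: Grey steel stand, fixed, with a clamping plate and brass knob on its -x end (52 high). A column on its +x side (72 to 108 from the ring's axis, 136 high) carries a housing, 86 across, top 136 high, that holds a steel bearing ring whose top is 150 high; all else is lower. Under the ring the way is free down to the base plate's top, 12 high. Origin: on the counter, on the ring's axis.
- ring_top (a point): Centre of the ring's top face; axes as the stand. Ring: 62 outside, 30 bore, held too tight to turn. Two facing slots, 14 wide, 12 deep, cut across its top take the pin; then the head lies on the face (mallet origin here). Pin on the face: mallet 9 too high. The slots' line is NOT in this pose: within 0.6 rad either way of the x axis; look, or feel by turning under light load.
- rule: Chrome steel rule, 260 x 20 x 4, lying on the counter. Bystander. Origin: centre of its underside.
- ratchet: Black steel ratchet wrench, about 175 long, 30 high, lying down. Bystander. Origin: at its underside, near the middle of its length.
- oiler: Dull brass oiler cup with spout, 52 diameter, 85 high, standing. Bystander. Origin: centre of its underside.
- spare_ring: Loose steel ring, 56 outside, 20 high, lying flat; not slotted, not the holder. Bystander. Origin: centre of its underside.
- grease_tin: Grey tin, 72 diameter, 75 high, standing. Bystander. Origin: centre of its underside.
- roller: Steel bearing roller, 28 diameter, 40 high, standing on end. Bystander. Origin: centre of its underside.
Things that resemble listed ones, but are neither listed nor needed, are in the scene too. Of the things that look like the mallet, the smaller one is meant. Several things look just like the rack: the one meant starts farthest from the robot's base.

How it is judged:
By the outcome, as a careful person would: the job done as asked, in the order asked, and still so for the second after the job is handed in, with the robot touching nothing.
It also fails if it takes over 72 s, if anything falls off the work surface, if the arm or the gripper's body presses on something with over 40 N, if the wrist force passes 120 N, or if a joint passes its speed limit or range.

## Working session

There is one attempt and no reset: what is moved stays moved. The work goes in short steps, Python scripts to look and compute and a tool call to move; the robot and the scene stay as the last step left them, time stands still between calls to the robot, and variables do not carry over. Pictures are saved under pics/ and viewed, at most 10 in all, crops included, and the job is handed in when it is done.

Besides the shell and the picture viewer there is one more tool, called as name(argument=value, ...) on one line, values as JSON. servo_tool: Moves the arm, as the interface text tells. Its arguments: {"type":"object","properties":{"fingers":{"type":"array","items":{"type":"number"}},"linear":{"type":"array","items":{"type":"array","items":{"type":"number"}}},"rotation":{"type":"array","items":{"type":"array","items":{"type":"number"}}},"force":{"type":"number"}},"required":["fingers","linear","rotation"]}

```bash
mkdir -p pics
cat > h.py <<'E'
import numpy as np,cv2
from bench import r
def snap(n,f):
    s=r.snapshot(n); cv2.imwrite('pics/'+f,s['frame'][:,:,::-1]); return s
def cal(s):
    return np.array([[s['fx'],0,s['cx']],[0,s['fy'],s['cy']],[0,0,1]]),np.array(s['camera_from_world'])
def pix(s,P):
    K,T=cal(s);p=T[:3,:3]@np.array(P,float)+T[:3,3];p=p*[1,-1,-1];q=K@p;return q[:2]/q[2]
def ray(s,u,v,z):
    K,T=cal(s);d=np.linalg.inv(K)@[u,v,1];d=d*[1,-1,-1];R=T[:3,:3];c=-R.T@T[:3,3];d=R.T@d
    return c+d*(z-c[2])/d[2]
E
python3 - <<'E'
from h import *
import pickle
for n in('top','side'):
    s=snap(n,n+'0.png');pickle.dump(s,open(n+'0.pkl','wb'));print({k:v for k,v in s.items() if k!='frame'})
print(r.sense())
E
```

```text
{'fx': 489.95335855099256, 'fy': 489.95335855099256, 'cx': 316.38798990258533, 'cy': 246.71418097555863, 'camera_from_world': array([[ 1.02094241e-02, -9.99884708e-01,  1.12399965e-02,
        -5.50178674e-02],
       [ 9.95071025e-01,  1.12677943e-02,  9.85225465e-02,
        -4.42635564e+02],
       [-9.86378376e-02,  1.01787363e-02,  9.95071339e-01,
        -1.13261705e+03],
       [ 0.00000000e+00,  0.00000000e+00,  0.00000000e+00,
         1.00000000e+00]])}
{'fx': 448.0225233359793, 'fy': 448.0225233359793, 'cx': 325.92100489425917, 'cy': 241.51652843138888, 'camera_from_world': array([[-9.43167248e-01, -3.32009218e-01, -1.43324929e-02,
         4.38612536e+02],
       [ 2.11220425e-01, -6.32212334e-01,  7.45448521e-01,
        -2.06297200e+02],
       [-2.56556959e-01,  7.00055315e-01,  6.66409095e-01,
        -9.91096252e+02],
       [ 0.00000000e+00,  0.00000000e+00,  0.00000000e+00,
         1.00000000e+00]])}
{'time': 0.1, 'joint_pos': array([-6.98090165e+01,  7.51099718e+00,  8.53236636e+01, -4.49926316e-05,
        8.72608139e+01, -4.89286121e+00]), 'qd': array([-0.10168517, -0.09219639, -0.17602537, -0.03489192,  0.06237177,
       -0.04583234]), 'joint_efforts': array([ 1.34499860e-03, -5.70949173e+01, -5.01943231e+01, -2.45233559e-04,
        8.06281896e-03, -1.15199614e-04]), 'tool_pos': array([ 254.2282404 , -542.96751451,  249.34106368]), 'tcp_rot': array([-1.79904869e+02, -8.09852609e-03,  2.50838402e+01]), 'ft_force': array([0.56878899, 0.30431628, 0.36782459]), 'wrist_torque': array([-0.02638179, -0.0500611 , -0.03111571]), 'grip_force': 0.0, 'finger_gap': 85.7191758227548}
```

View pics/top0.png

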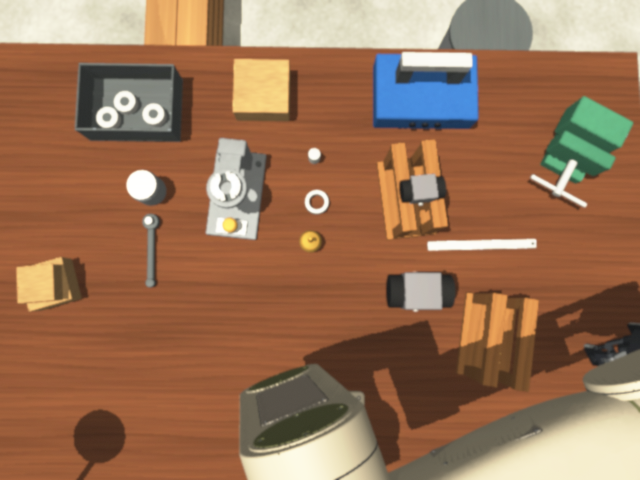

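View pics/side0.png

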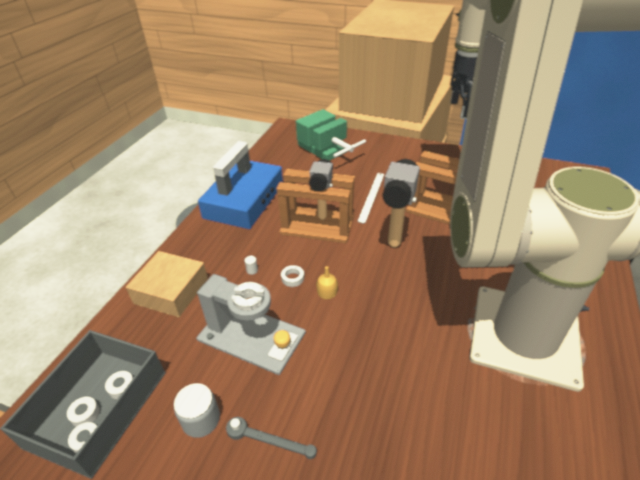

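The top view shows two mallets: the smaller at (424,188), in the rack farthest from the base, and a larger one at (421,291) standing on its own. The racks are at (413,190) and (498,340), the second being nearer the base. The mallet meant is therefore the one at (424,188). The slotted ring is on the stand at (227,188). I'll confirm both in one enlarged crop.

Run:
```python
from h import *
import pickle
s=pickle.load(open('top0.pkl','rb'));f=s['frame'][:,:,::-1]
a=cv2.resize(f[135:240,375:455],None,fx=5,fy=5,interpolation=cv2.INTER_CUBIC)
b=cv2.resize(f[160:220,200:260],(400,400),interpolation=cv2.INTER_CUBIC)
o=np.zeros((525,800,3),np.uint8);o[:525,:400]=a;o[:400,400:]=b
cv2.imwrite('pics/c.png',o)
```

```text
(no output)
```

View pics/c.png

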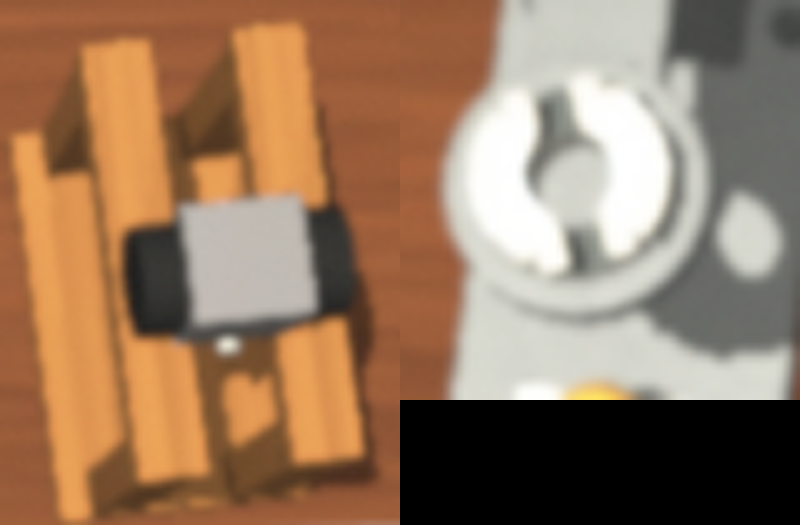

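Run:
```python
from h import *
import pickle
s=pickle.load(open('top0.pkl','rb'))
A=lambda x,y:(375+(x+.5)/5-.5,135+(y+.5)/5-.5)
k=400/60
B=lambda x,y:(200+(x-400+.5)/k-.5,160+(y+.5)/k-.5)
c=np.array([ray(s,*A(*p),198) for p in[(180,205),(303,195),(318,315),(195,325)]])
print(c.round(1),c.mean(0).round(1))
for i in range(4):
    d=c[(i+1)%4]-c[i];print(np.linalg.norm(d).round(1),np.degrees(np.arctan2(d[1],d[0])).round(1))
for p in[(466,174),(672,174),(570,75),(570,272),(553,110),(582,248),(570,174)]:print(p,ray(s,*B(*p),150).round(1))
d=ray(s,*B(553,110),150)-ray(s,*B(582,248),150);print('slot ang',np.degrees(np.arctan2(d[1],d[0])))
b=[ray(s,240,238,0),ray(s,245,140,80),ray(s,207,236,12),ray(s,216,152,12),ray(s,257,239,12),ray(s,266,154,12)]
print(np.round(b,1))
# side view ring check
s2=pickle.load(open('side0.pkl','rb'))
m=ray(s,*B(570,174),150);print('ring side',pix(s2,m),'mallet side',pix(s2,c.mean(0)))
f=s2['frame'][:,:,::-1]
o=np.hstack([cv2.resize(f[270:330,215:285],(700,600),interpolation=cv2.INTER_CUBIC)[:, :400+300]])
o=np.zeros((560,800,3),np.uint8)
o[:400,:400]=cv2.resize(f[270:330,220:280],(400,400),interpolation=cv2.INTER_CUBIC)
o[:400,400:]=cv2.resize(f[150:210,290:350],(400,400),interpolation=cv2.INTER_CUBIC)
cv2.imwrite('pics/d.png',o)
```

```text
[[ 572.3 -183.1  198. ]
 [ 577.1 -233.2  198. ]
 [ 527.7 -238.6  198. ]
 [ 522.9 -188.8  198. ]] [ 550.  -210.9  198. ]
50.3 -84.5
49.7 -173.8
50.1 95.4
49.6 6.5
(466, 174) [557.  233.4 150. ]
(672, 174) [557.9 168.2 150. ]
(570, 75) [589.5 201.4 150. ]
(570, 272) [525.9 199.6 150. ]
(553, 110) [578.1 206.5 150. ]
(582, 248) [533.7 196.  150. ]
(570, 174) [557.4 200.5 150. ]
slot ang 13.247611999786626
[[463.7 188.1   0. ]
 [679.8 170.7  80. ]
 [466.2 264.7  12. ]
 [670.9 249.6  12. ]
 [460.4 146.   12. ]
 [667.6 128.8  12. ]]
ring side [247.79181655 293.38727374] mallet side [320.8771084  167.03951993]
```

View pics/d.png

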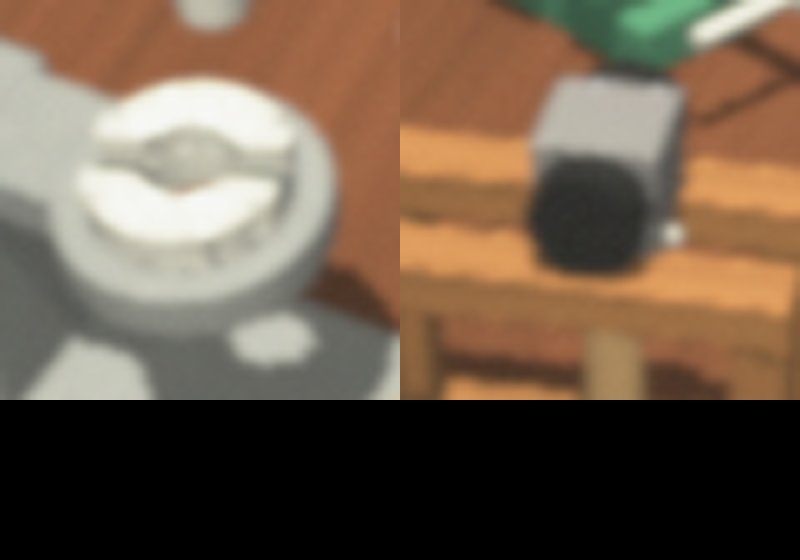

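The left crop shows the small mallet's head resting across both rack bars. Its block top is centred at about (424,187) px and its pin end is visible. The right crop shows the slotted ring at (225.5,186), which agrees with the side view at (248,293).

Estimates:
- **Mallet:** (550,-211), yaw 6°
- **Ring:** (557.5,200.5)
- **Slots:** about 13°

Moving to hover over the mallet.

servo_tool(fingers=[0.085,0.085,0.085,0.085,0.085,0.085,0.085,0.085,0.085,0.085], linear=[[0.041,-0.0176,0],[0.082,-0.035,0],[0.123,-0.053,0],[0.164,-0.07,0],[0.204,-0.088,0],[0.245,-0.105,0],[0.286,-0.123,0],[0.327,-0.141,0],[0.368,-0.158,0],[0.4087,-0.1757,0]], rotation=[[0,0,-7.1],[0,0,-14.2],[0,0,-21.3],[0,0,-28.4],[0,0,-35.5],[0,0,-42.6],[0,0,-49.7],[0,0,-56.8],[0,0,-63.9],[0,0,-71]])

```text
time: 1.1
tool_pos: [550.9, -209.3, 249.9]
tcp_rot: [-180.0, -0.0, 96.4]
ft_force: [-0.0, -0.6, 0.3]
finger_gap: 85.4
grip_force: 0.0
```

servo_tool(fingers=[0.085,0.085], linear=[[0,0,0],[0,0,0]], rotation=[[0,0,0],[0,0,0]])

```text
time: 1.3
tool_pos: [550.3, -209.9, 249.6]
tcp_rot: [-179.9, -0.0, 96.2]
ft_force: [-0.3, 0.4, -0.6]
finger_gap: 85.1
grip_force: 0.0
```

servo_tool(fingers=[0.085,0.085,0.085,0.085,0.085,0.085], linear=[[-0.001,0,0.02],[-0.001,0,0.04],[-0.001,0,0.055],[-0.001,0,0.065],[-0.001,0,0.073],[-0.001,0,0.073]], rotation=[[0,0,0],[0,0,0],[0,0,0],[0,0,0],[0,0,0],[0,0,0]])

```text
time: 1.9
tool_pos: [549.4, -212.1, 176.1]
tcp_rot: [-179.9, -0.1, 96.0]
ft_force: [-1.0, 0.6, 0.3]
finger_gap: 84.8
grip_force: 0.0
```

servo_tool(fingers=[0.06,0.05,0.045,0.04,0.04,0.04,0.04,0.04], linear=[[0,0,0],[0,0,0],[0,0,0],[0,0,0],[0,0,0],[0,0,0],[0,0,0],[0,0,0]], rotation=[[0,0,0],[0,0,0],[0,0,0],[0,0,0],[0,0,0],[0,0,0],[0,0,0],[0,0,0]], force=60)

```text
time: 2.7
tool_pos: [550.9, -212.3, 178.6]
tcp_rot: [179.9, 0.1, 96.1]
ft_force: [0.9, -0.4, 6.1]
finger_gap: 49.5
grip_force: 63.3
```

servo_tool(fingers=[0.04,0.04,0.04,0.04,0.04,0.04,0.04,0.04,0.04], linear=[[0,0,-0.005],[0,0,-0.015],[0,0,-0.035],[0,0,-0.06],[0,0,-0.085],[0,0,-0.11],[0,0,-0.135],[0,0,-0.15],[0,0,-0.15]], rotation=[[0,0,0],[0,0,0],[0,0,0],[0,0,0],[0,0,0],[0,0,0],[0,0,0],[0,0,0],[0,0,0]])

```text
time: 3.6
tool_pos: [551.0, -212.4, 330.2]
tcp_rot: [179.8, 0.1, 96.1]
ft_force: [1.0, 0.2, -4.0]
finger_gap: 49.2
grip_force: 63.0
```

Run:
```python
from h import *
s=snap('side','s1.png')
S=[r.sense()];print(S[0])
f=cv2.imread('pics/s1.png');cv2.imwrite('pics/s1c.png',cv2.resize(f[60:260,240:440],(600,600),interpolation=cv2.INTER_CUBIC))
print(pix(s,[550,-211,301]),pix(s,[550,-211,181]))
```

```text
{'time': 3.65, 'joint_pos': array([-2.60540245e+01,  4.74224555e+00,  8.01576832e+01,  1.33110849e-03,
        9.50140824e+01, -3.21414669e+01]), 'qd': array([-0.00331205,  1.10258731,  2.68683   , -0.01452436, -0.76925718,
       -0.0407353 ]), 'joint_efforts': array([ 2.80875899e-02, -5.95404804e+01, -5.50990891e+01,  3.62296676e-03,
        2.65579903e-01, -2.37471517e-05]), 'tool_pos': array([ 550.48642891, -212.13263531,  327.97551613]), 'tcp_rot': array([1.79926485e+02, 4.46244237e-02, 9.60875311e+01]), 'ft_force': array([ 0.61554924,  1.05637587, -5.34919563]), 'wrist_torque': array([-0.02589865, -0.00187518,  0.02728811]), 'grip_force': 62.95815825462341, 'finger_gap': 49.534897043921696}
[319.94795893 130.41598626] [321.0246594  172.65024956]
```

View pics/s1c.png

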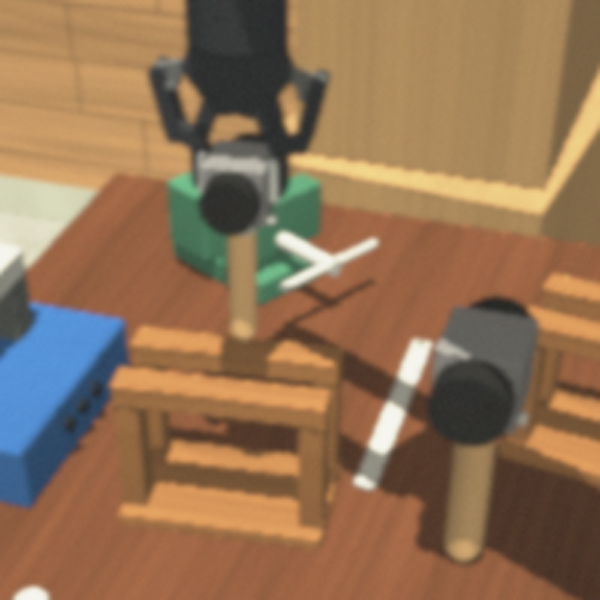

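The mallet hangs upright in the gripper. Its handle tip at (320.7,171.7) px is within about 1 px of the predicted position, so it clears the rack. Carrying it across to the ring.

servo_tool(fingers=[0.04,0.04,0.04,0.04,0.04,0.04,0.04,0.04,0.04,0.04], linear=[[0.01,0.001,0],[0.03,0.004,0],[0.06,0.0075,0],[0.095,0.012,0],[0.13,0.016,0],[0.165,0.021,0],[0.2,0.025,0],[0.235,0.029,0],[0.27,0.034,0],[0.305,0.038,0]], rotation=[[0,0,1],[0,0,2],[0,0,3],[0,0,4],[0,0,5],[0,0,6],[0,0,7],[0,0,8],[0,0,9],[0,0,11]])

```text
time: 4.65
tool_pos: [554.7, 96.7, 324.7]
tcp_rot: [-179.8, 0.0, 85.0]
ft_force: [0.4, -0.5, -4.5]
finger_gap: 49.3
grip_force: 63.0
```

servo_tool(fingers=[0.04,0.04,0.04,0.04,0.04,0.04,0.04], linear=[[0.03,-0.002,0],[0.058,-0.004,0],[0.083,-0.0056,0],[0.098,-0.0066,0],[0.1051,-0.0071,0],[0.1051,-0.0071,0],[0.1051,-0.0071,0]], rotation=[[0,0,0],[0,0,0],[0,0,0],[0,0,0],[0,0,0],[0,0,0],[0,0,0]])

```text
time: 5.35
tool_pos: [557.6, 199.7, 326.9]
tcp_rot: [-180.0, 0.0, 85.1]
ft_force: [0.1, -0.4, -3.6]
finger_gap: 49.0
grip_force: 63.0
```

Run:
```python
from h import *
t=[r.sense()['tool_pos']]
s=snap('side','s2.png');print(t,r.sense()['ft_force'])
f=cv2.imread('pics/s2.png');cv2.imwrite('pics/s2c.png',cv2.resize(f[215:325,195:305],(600,600),interpolation=cv2.INTER_CUBIC))
for z in(301,181,150):print(z,(pix(s,[557.5,200.5,z])-[195,215])*600/110)
```

```text
[array([557.60390922, 199.70648758, 326.88629752])] [-0.19004958  0.10548052 -4.7212869 ]
301 [227.05779714 116.66150505]
181 [276.47968758 369.58686133]
150 [287.80961728 427.56980127]
```

View pics/s2c.png

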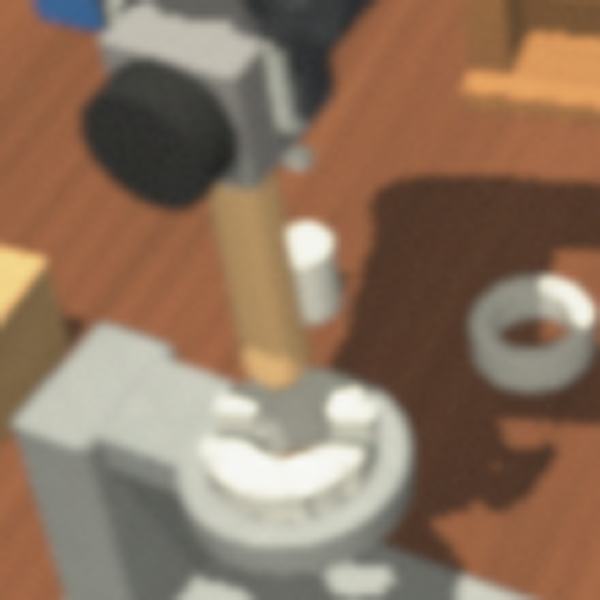

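The tip at crop (275,378) sits on the bore's line as predicted (276,370), within about 1.5 px. Lowering in stages while watching the force.

servo_tool(fingers=[0.04,0.04,0.04,0.04,0.04,0.04,0.04], linear=[[0,0,0.01],[0,0,0.02],[0,0,0.027],[0,0,0.034],[0,0,0.04],[0,0,0.045],[0,0,0.05]], rotation=[[0,0,0],[0,0,0],[0,0,0],[0,0,0],[0,0,0],[0,0,0],[0,0,0]])

```text
time: 6.1
tool_pos: [557.6, 200.7, 276.9]
tcp_rot: [180.0, -0.0, 85.1]
ft_force: [0.4, 0.1, -4.5]
finger_gap: 49.7
grip_force: 63.0
```

servo_tool(fingers=[0.04,0.04,0.04,0.04], linear=[[0,0,0.005],[0,0,0.01],[0,0,0.01],[0,0,0.01]], rotation=[[0,0,0],[0,0,0],[0,0,0],[0,0,0]])

```text
time: 6.5
tool_pos: [557.5, 200.6, 267.3]
tcp_rot: [-180.0, 0.0, 85.1]
ft_force: [-0.0, -0.7, -4.1]
finger_gap: 49.9
grip_force: 63.0
```

servo_tool(fingers=[0.04,0.04,0.04,0.04,0.04,0.04], linear=[[0,0,0.01],[0,0,0.02],[0,0,0.03],[0,0,0.04],[0,0,0.04],[0,0,0.04]], rotation=[[0,0,0],[0,0,0],[0,0,0],[0,0,0],[0,0,0],[0,0,0]])

```text
time: 7.1
tool_pos: [557.3, 200.6, 226.7]
tcp_rot: [-179.9, 0.0, 85.1]
ft_force: [0.4, 0.2, -3.8]
finger_gap: 49.3
grip_force: 62.9
```

servo_tool(fingers=[0.04,0.04,0.04,0.04,0.04,0.04,0.04], linear=[[0,0,0.007],[0,0,0.014],[0,0,0.021],[0,0,0.028],[0,0,0.034],[0,0,0.034],[0,0,0.034]], rotation=[[0,0,0],[0,0,0],[0,0,0],[0,0,0],[0,0,0],[0,0,0],[0,0,0]])

```text
time: 7.8
tool_pos: [557.5, 200.6, 193.1]
tcp_rot: [-180.0, 0.0, 85.1]
ft_force: [0.2, 0.6, -3.5]
finger_gap: 49.3
grip_force: 62.9
```

servo_tool(fingers=[0.04,0.04,0.04,0.04,0.04,0.04], linear=[[0,0,0.001],[0,0,0.002],[0,0,0.003],[0,0,0.004],[0,0,0.004],[0,0,0.004]], rotation=[[0,0,0],[0,0,0],[0,0,0],[0,0,0],[0,0,0],[0,0,0]])

```text
time: 8.4
tool_pos: [557.5, 200.6, 189.3]
tcp_rot: [-180.0, -0.0, 85.1]
ft_force: [-0.1, -0.7, -4.4]
finger_gap: 49.2
grip_force: 62.9
```

servo_tool(fingers=[0.04,0.04,0.04], linear=[[0,0,0.001],[0,0,0.001],[0,0,0.001]], rotation=[[0,0,0],[0,0,0],[0,0,0]])

```text
time: 8.7
tool_pos: [557.5, 200.6, 188.2]
tcp_rot: [-180.0, 0.0, 85.1]
ft_force: [-0.2, 0.0, -4.1]
finger_gap: 49.2
grip_force: 62.9
```

servo_tool(fingers=[0.04,0.04,0.04], linear=[[0,0,0.001],[0,0,0.001],[0,0,0.001]], rotation=[[0,0,0],[0,0,0],[0,0,0]])

```text
time: 9.0
tool_pos: [557.7, 200.7, 187.5]
tcp_rot: [180.0, -0.0, 85.1]
ft_force: [0.6, 0.0, -3.3]
finger_gap: 49.1
grip_force: 63.3
```

servo_tool(fingers=[0.04,0.04,0.04], linear=[[0,0,0.0005],[0,0,0.0005],[0,0,0.0005]], rotation=[[0,0,0],[0,0,0],[0,0,0]])

```text
time: 9.3
tool_pos: [557.7, 200.7, 187.4]
tcp_rot: [180.0, -0.0, 85.1]
ft_force: [-2.0, -0.7, 3.1]
finger_gap: 49.2
grip_force: 63.7
```

servo_tool(fingers=[0.04,0.04,0.04], linear=[[0,0,0.0005],[0,0,0.0005],[0,0,0.0005]], rotation=[[0,0,0],[0,0,0],[0,0,0]])

```text
time: 9.6
tool_pos: [557.8, 200.7, 187.3]
tcp_rot: [180.0, -0.0, 85.1]
ft_force: [-3.2, -0.2, 5.8]
finger_gap: 49.5
grip_force: 64.4
```

servo_tool(fingers=[0.04,0.04,0.04], linear=[[0,0,0.0005],[0,0,0.0005],[0,0,0.0005]], rotation=[[0,0,0],[0,0,0],[0,0,0]])

```text
time: 9.9
tool_pos: [557.8, 200.7, 187.3]
tcp_rot: [179.9, -0.0, 85.1]
ft_force: [-4.7, -1.8, 8.7]
finger_gap: 49.3
grip_force: 64.7
```

Contact at z = 187.3, so the pin is on the ring's face. The head should be home at about 178.3. Turning toward the slots under light load.

servo_tool(fingers=[0.04,0.04,0.04,0.04,0.04], linear=[[0,0,-0.0005],[0,0,-0.0005],[0,0,-0.0005],[0,0,-0.0005],[0,0,-0.0005]], rotation=[[0,0,-2.5],[0,0,-5],[0,0,-7.5],[0,0,-10],[0,0,-10]])

```text
time: 10.4
tool_pos: [557.8, 200.4, 186.1]
tcp_rot: [180.0, 0.0, 95.1]
ft_force: [1.6, -1.7, -2.1]
finger_gap: 49.2
grip_force: 63.2
```

servo_tool(fingers=[0.04,0.04,0.04,0.04], linear=[[0,0,0],[0,0,0],[0,0,0],[0,0,0]], rotation=[[0,0,-2],[0,0,-4],[0,0,-4],[0,0,-4]])

```text
time: 10.8
tool_pos: [557.3, 200.5, 185.7]
tcp_rot: [-179.9, 0.0, 99.0]
ft_force: [-0.1, -0.2, -4.3]
finger_gap: 49.3
grip_force: 63.0
```

servo_tool(fingers=[0.04,0.04,0.04,0.04], linear=[[0,0,0],[0,0,0],[0,0,0],[0,0,0]], rotation=[[0,0,-2],[0,0,-4],[0,0,-4],[0,0,-4]])

```text
time: 11.2
tool_pos: [557.4, 200.6, 186.1]
tcp_rot: [-180.0, 0.0, 103.0]
ft_force: [0.2, -0.1, -4.2]
finger_gap: 49.4
grip_force: 62.9
```

The load vanished at around 95–99°, so the pin is over the slots. Lowering gently.

servo_tool(fingers=[0.04,0.04,0.04,0.04,0.04], linear=[[0,0,0.001],[0,0,0.002],[0,0,0.003],[0,0,0.003],[0,0,0.003]], rotation=[[0,0,0],[0,0,0],[0,0,0],[0,0,0],[0,0,0]])

```text
time: 11.7
tool_pos: [557.5, 200.6, 183.2]
tcp_rot: [-180.0, 0.0, 103.1]
ft_force: [-0.6, -0.5, -4.7]
finger_gap: 49.5
grip_force: 63.0
```

servo_tool(fingers=[0.04,0.04,0.04,0.04,0.04], linear=[[0,0,0.001],[0,0,0.002],[0,0,0.003],[0,0,0.003],[0,0,0.003]], rotation=[[0,0,0],[0,0,0],[0,0,0],[0,0,0],[0,0,0]])

```text
time: 12.2
tool_pos: [557.5, 200.6, 180.2]
tcp_rot: [-180.0, -0.0, 103.1]
ft_force: [-0.3, 0.2, -4.3]
finger_gap: 49.1
grip_force: 63.0
```

servo_tool(fingers=[0.04,0.04,0.04,0.04], linear=[[0,0,0.0005],[0,0,0.001],[0,0,0.001],[0,0,0.001]], rotation=[[0,0,0],[0,0,0],[0,0,0],[0,0,0]])

```text
time: 12.6
tool_pos: [557.5, 200.6, 179.3]
tcp_rot: [-180.0, -0.0, 103.1]
ft_force: [0.4, -0.6, -4.3]
finger_gap: 49.4
grip_force: 63.0
```

servo_tool(fingers=[0.04,0.04,0.04,0.04], linear=[[0,0,0.0005],[0,0,0.001],[0,0,0.001],[0,0,0.001]], rotation=[[0,0,0],[0,0,0],[0,0,0],[0,0,0]])

```text
time: 13.0
tool_pos: [557.7, 200.7, 178.6]
tcp_rot: [180.0, -0.0, 103.1]
ft_force: [-1.3, -0.2, -1.2]
finger_gap: 49.6
grip_force: 63.4
```

servo_tool(fingers=[0.04,0.04,0.04], linear=[[0,0,0.0005],[0,0,0.0005],[0,0,0.0005]], rotation=[[0,0,0],[0,0,0],[0,0,0]])

```text
time: 13.3
tool_pos: [557.7, 200.7, 178.6]
tcp_rot: [180.0, -0.0, 103.1]
ft_force: [-4.0, -0.4, 5.6]
finger_gap: 49.4
grip_force: 63.9
```

servo_tool(fingers=[0.04,0.04,0.04], linear=[[0,0,0.0005],[0,0,0.0005],[0,0,0.0005]], rotation=[[0,0,0],[0,0,0],[0,0,0]])

```text
time: 13.6
tool_pos: [557.8, 200.7, 178.6]
tcp_rot: [179.9, -0.0, 103.1]
ft_force: [-5.6, -1.1, 8.3]
finger_gap: 49.4
grip_force: 64.4
```

The head is seated: it dropped about 8.7 mm and now carries a light load. Relieving the load, then releasing and backing off.

servo_tool(fingers=[0.04,0.055,0.065,0.075,0.085,0.085,0.085,0.085], linear=[[0,0,-0.0005],[0,0,-0.0005],[0,0,-0.0005],[0,0,-0.0005],[0,0,-0.0005],[0,0,-0.0005],[0,0,-0.0005],[0,0,-0.0005]], rotation=[[0,0,0],[0,0,0],[0,0,0],[0,0,0],[0,0,0],[0,0,0],[0,0,0],[0,0,0]])

```text
time: 14.4
tool_pos: [557.6, 200.6, 177.8]
tcp_rot: [180.0, -0.0, 103.1]
ft_force: [-0.1, 0.7, -0.4]
finger_gap: 84.9
grip_force: 0.0
```

servo_tool(fingers=[0.085,0.085,0.085,0.085,0.085,0.085,0.085,0.085,0.085,0.085], linear=[[0,0,-0.01],[0,0,-0.03],[0,0,-0.05],[0,0,-0.075],[0,0,-0.1],[-0.03,0,-0.125],[-0.07,0,-0.14],[-0.11,0,-0.14],[-0.15,0,-0.14],[-0.18,0,-0.14]], rotation=[[0,0,0],[0,0,0],[0,0,0],[0,0,0],[0,0,0],[0,0,0],[0,0,0],[0,0,0],[0,0,0],[0,0,0]])

```text
time: 15.4
tool_pos: [598.7, 23.0, 319.1]
tcp_rot: [179.9, 0.0, 103.0]
ft_force: [-0.1, 0.3, -0.6]
finger_gap: 85.0
grip_force: 0.0
```

Run:
```python
from h import *
s=snap('side','s3.png');t=snap('top','t3.png')
f=cv2.imread('pics/s3.png');g=cv2.imread('pics/t3.png')
o=np.hstack([cv2.resize(f[240:340,200:300],(400,400),interpolation=cv2.INTER_CUBIC),cv2.resize(g[140:240,180:280],(400,400),interpolation=cv2.INTER_CUBIC)])
cv2.imwrite('pics/e.png',o)
print('side top centre',(pix(s,[557.5,200.5,198])-[200,240])*4,'top',(pix(t,[557.5,200.5,198])-[180,140])*4)
```

```text
side top centre [178.02631818 146.84701627] top [163.68808711 161.42956854]
```

View pics/e.png

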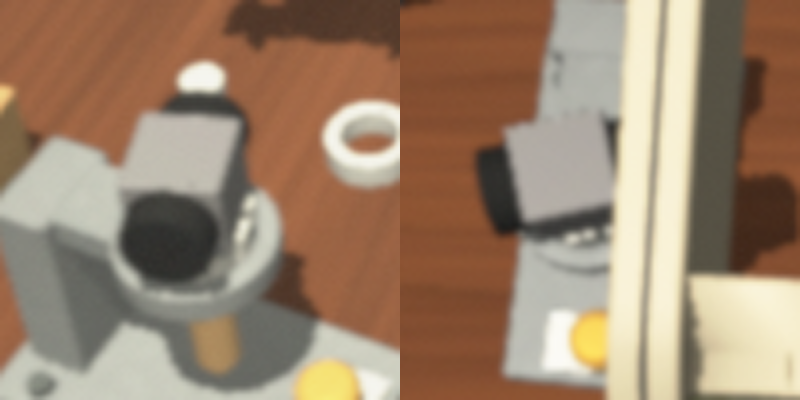

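The head sits flush and upright on the ring. Its top is centred at about (181,152) in the side crop, against a prediction of (178,147). The handle shows below the ring, the gripper is clear, and the neighbouring things in view are in place.

```bash
python3 -c "
from bench import r
print(r.hand_in())"
```

```text
the job is handed in; nothing more can be done
None
```

The mallet is in the slotted ring with its pin in the slots and its head flush and upright, let go, and the job is handed in (about 15.5 s used of 72 s); I don't have the judge's verdict.

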